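Open the seedling cabinet's hatch with the hook pole

TASK

Take the red-handled hook pole from its wooden cradle, put its hook down into the brass ring at the top of the seedling cabinet's green hatch, and pull the hatch down towards you with it until it stands at least 30 degrees open. Then unhook the pole, leaving the hatch open, and lay it back in its cradle the way it lay before. Leave the rake, mug, sprayer and bulb planter where they stand.

Things in the scene. Friction and masses are not known exactly. Their poses are not given: they have to be found in the camera images.
- pole: Loose hook pole, 0.2 kg, lying in the cradle. Red square handle 24 x 24 x 180 mm along x; origin at the handle's centre, +x to the hook end, +z up as it lies. An 8 mm steel rod goes on along the centre line to x = 150 mm and there bends straight down (-z) for 46 mm: the hook, hanging free beyond the cradle.
- hook_tip (a point): Centre of the rounded end (radius 4 mm) of the pole's hook, at (150, 0, -46) mm in the pole's frame; axes as the pole's.
- cradle: Fixed light wooden cradle. Origin: centre of the underside of its 160 x 90 x 12 mm base; the pole lies along x, hook to +x. Two supports 16 mm thick at x = -60 and +60 mm, tops flat at z = 75 mm between cheeks at y = -24 and +24 mm (to z = 90 mm). The pole's origin lies at about (0, 0, 87) mm. Between the supports the handle is free for 104 mm, 63 mm of air below it.
- ring (a point): Centre of the brass ring fixed rigidly to the hatch's front: inner diameter 40 mm, wire 6 mm, about 220 mm above the table. Axes turn with the hatch: z is the ring's axis (up when shut), -x points out of the hatch to the robot, y along the hinge. Hatch face at x = 27 mm, hatch top edge 10 mm above the ring's plane, hinge line along y through (34, 0, -140) mm.
- hatch (a joint): Angle of the cabinet's front hatch (green frame, glass pane, 240 x 150 x 14 mm), rad: 0 upright (shut), grows as its top tips towards the robot and down; stop at 0.785. Hinged at its lower edge, 80 mm above the table; stiff: stays where left, about 4 N at the ring moves it. The cabinet is fixed, 280 mm wide, 240 high, 210 deep, open on top.
- rake: Bystander: hand rake, wooden handle, steel head with five tines, 235 mm long, 30 mm high, lying on the table; origin on the table under the joint of handle and head, +x towards the tines.
- mug: Bystander: blue ceramic mug full of pegs, 82 mm across, about 120 mm high with the pegs; origin at the centre of its foot.
- sprayer: Bystander: red plastic hand sprayer with a white head, 94 mm across, 180 mm high; origin at the centre of its foot.
- planter: Bystander: stainless bulb planter, standing, 68 mm across, 210 mm high, wooden T-handle 110 mm long on top; origin at the centre of its foot.
Not all that is in view belongs to the job. There is more than one size of the pole; the job needs the larger.

How it is judged:
By the outcome, as a careful person would: the job done as asked, in the order asked, and still so for the second after the job is handed in, with the robot touching nothing.
It also fails if it takes over 54 s, if anything falls off the work surface, if the arm or the gripper's body presses on something with over 40 N, if the wrist force passes 120 N, or if a joint passes its speed limit or range.

ROBOT

A 6-joint arm with a two-finger parallel gripper is mounted at the origin on the work surface. World frame = base frame: x ahead of the robot, y to its left, z up, the work surface at z = 0. Lengths are in m, angles in rad, forces in N, time in s.
With the tool pointing down it reaches from about 0.35 to 0.875 m from the base axis. Payload 4.2 kg.
Tool frame: the origin (TCP) lies at the very end of the fingers, on their centre line; the grasp point (between the pads) lies 19 mm behind it (tcp_to_grasp is the distance from the TCP to the grasp point, in m); z points along the fingers, y is the line along which they close (so a half turn about z gives the same grasp; the last joint's range is limited). The gripper opens to 85 mm and grips with 20 to 120 N. Pads are 22 mm wide; open, the fingers measure 114 mm over their backs; the gripper's body (76 mm by 85 mm) begins 54 mm behind the grasp point. The pads swing forward as they close: fully open they stand 13 mm farther back than shut.
Start: joints at [-0.881, 0.385, 0.008, 0, -1.194, -0.259], TCP at [0.261, -0.568, 0.231] pointing down, gripper open.
Joint ranges: [-3.14, 3.14], [-1.21, 2.06], [-1.07, 1.41], [-3.16, 2.05], [-2.99, -0.16], [-3.1, 3.1]. Speed limits (rad/s): [2.79, 2.79, 3.14, 3.14, 3.14, 3.14].

INTERFACE

Orientations are given as a rotation vector (axis times angle).
In Python, from station import * gives the robot as it stands. The module is installed in compiled form; this text tells all that it offers.
- The arm moves only by the tool jog_arm, never from a script. Its argument "plan" is a list of rows, each a list of 4 numbers: the shift along the world's x, y, z in m, then the turn about the world's z in degrees. A call has 1 to 12 rows; each row is the pose to reach, as a shift and turn from the pose commanded when the call began; what a row does not reach only later rows make up. A row lasts 1/10 s, in which the tool goes at most 50 mm and 8.59 degrees, less where a joint would pass 70% of its speed; a pose out of reach is approached as far as the arm can. A call with a gripper value outside its range is refused whole. "fingers" is the opening, from 0 (shut) to 1 (fully open), set as the call begins (left out, the last holds). The fingers move at their own pace and stop on an object; the grip force is fixed at half the most. Time passes only in rows, so rows that repeat a pose let the fingers close. It gives the time, the measured TCP pose, the force, the opening and the grip force at its end, in the units of the state.
- read_state(): the state, without advancing time (a new reading comes with each control period).
- get_image(name): name is "side" or "top" or "wrist"; returns a dict with "img" (480x640x3 uint8, blue, green, red), "z_map" (480x640 float32, m along the optical axis (not along the pixel's ray), 0 where there is no reading), "intrinsics" (3x3 intrinsics, pixels), "k1" (the pictures are not rectified: a ray, as slopes to the right and down, at radius r is drawn at 1 + k1 r^2 times it, then the intrinsics apply), "T" (4x4, takes a point from camera to world coordinates); the wrist camera has in their place "mount" (4x4, takes a point from camera to tool coordinates, whose origin is the TCP and whose axes are the flange's). Camera axes: x right, y up, looking along -z (the intrinsics and any distortion apply to the point x, -y, -z); pixel columns grow to the right and rows downward; lengths in m; the calibration is good to about 2 mm. A picture is of the moment at which its call begins: read the wrist's pose just before it.
- close_job(): hands the job in; it is judged then, once.
The state is a dict: "t": time; "joints": joint angles; "qvel": joint speeds; "joint_efforts": joint torques, N m; "eef_pos": TCP position; "orientation": TCP orientation; "contact_force": force on the tool from outside, world axes, zero at the start; "moment": the same for the moment, N m; "grip_width": opening from 0.0 (shut) to 1.0 (fully open); "grip_force": force on a finger pad.
Only numpy, scipy, OpenCV 4.12 (cv2) and the standard library are available. Lean on these libraries where they do the work, as an engineer would, in place of code of your own. Each camera call takes 0.05 s, during which the arm holds its last target. There are 200 camera calls.

## Working session

There is one attempt and no reset: what is moved stays moved. The work goes in short steps, Python scripts to look and compute and a tool call to move; the robot and the scene stay as the last step left them, time stands still between calls to the robot, and variables do not carry over. Pictures are saved under pics/ and viewed, at most 14 in all, crops included, and the job is handed in when it is done.

Besides the shell and the picture viewer there is one more tool, called after "Call:" as a command line: name --pt "numbers of a row" for each row, then --argument value for the rest. jog_arm: Moves the arm, as the interface text tells. Its arguments: {"type":"object","properties":{"plan":{"type":"array"},"fingers":{"type":"number"}},"required":["plan"]}

```bash
mkdir -p pics
cat > h.py <<'E'
import numpy as np, cv2
from station import *
from scipy.spatial.transform import Rotation as R
def cam(name):
    s=read_state(); d=get_image(name)
    if 'T' in d: T=np.array(d['T'])
    else:
        W=np.eye(4); W[:3,:3]=R.from_rotvec(s['orientation']).as_matrix(); W[:3,3]=s['eef_pos']; T=W@np.array(d['mount'])
    d['T']=T; return d
def rays(d,px):
    K=np.array(d['intrinsics'],float)
    u=cv2.undistortPoints(np.array(px,float).reshape(-1,1,2),K,np.array([d['k1'],0,0,0],float)).reshape(-1,2)
    v=np.c_[u[:,0],-u[:,1],-np.ones(len(u))]
    return d['T'][:3,3], v@d['T'][:3,:3].T
def plane(d,px,z):
    o,v=rays(d,px); return o+v*((z-o[2])/v[:,2])[:,None]
def depth(d,px):
    o,v=rays(d,px); p=np.array(px).astype(int); return o+v*d['z_map'][p[:,1],p[:,0]][:,None]
E
python3 - <<'E'
from h import *
print(read_state())
for n in('side','top','wrist'):
    d=cam(n); cv2.imwrite(f'pics/{n}0.png',d['img']); np.savez(f'{n}0.npz',**d); print(n,d['T'].round(3).tolist(),d['k1'],d['intrinsics'])
E
```

```text
{'t': 0.0, 'joints': array([-8.81428333e-01,  3.85574533e-01,  6.59667332e-03, -5.49293428e-04,
       -1.19399880e+00, -2.58640578e-01]), 'qvel': array([ 0.00094161,  0.00096189,  0.00102069, -0.00138815, -0.00034503,
        0.00034705]), 'joint_efforts': array([ 6.76211334e-05, -3.92291272e+01,  1.88404584e+01,  4.18624252e+00,
       -4.61233474e-03, -1.64018917e-05]), 'eef_pos': array([ 0.2607549 , -0.56734403,  0.23019187]), 'orientation': array([ 0.67094004, -3.06855561, -0.00341273]), 'contact_force': array([-0.24233272,  0.56400817, -0.34661553]), 'moment': array([-0.01447645,  0.01561525,  0.05397045]), 'grip_force': 0.0, 'grip_width': 1.0008417091742494}
side [[-0.745, 0.451, -0.491, -0.111], [-0.667, -0.491, 0.561, 0.741], [0.012, 0.745, 0.667, 1.031], [0.0, 0.0, 0.0, 1.0]] 0.042707489013472155 [[478.60548293   0.         315.85292708]
 [  0.         478.60548293 239.38384675]
 [  0.           0.           1.        ]]
top [[0.015, 0.983, -0.184, 0.259], [-1.0, 0.016, -0.001, -0.011], [0.002, 0.184, 0.983, 1.755], [0.0, 0.0, 0.0, 1.0]] -0.09596183614124222 [[563.26043422   0.         315.04056868]
 [  0.         563.26043422 237.47796517]
 [  0.           0.           1.        ]]
wrist [[-0.418, -0.872, -0.254, 0.196], [0.909, -0.401, -0.118, -0.598], [0.001, -0.28, 0.96, 0.374], [0.0, 0.0, 0.0, 1.0]] -0.033436558865867744 [[345.98081622   0.         325.25043344]
 [  0.         345.98081622 244.15899335]
 [  0.           0.           1.        ]]
```

View pics/top0.png

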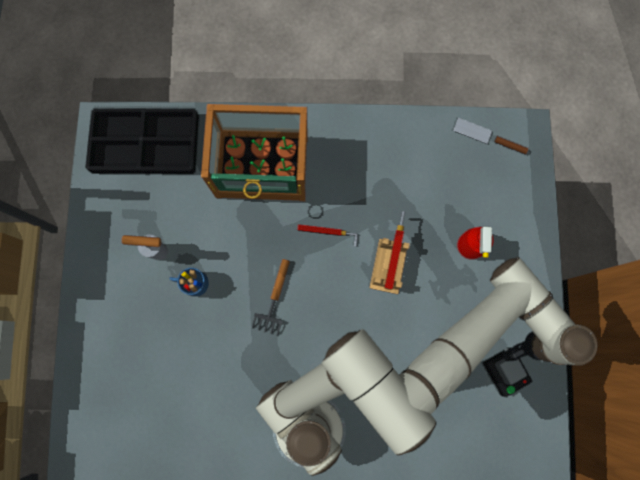

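View pics/side0.png

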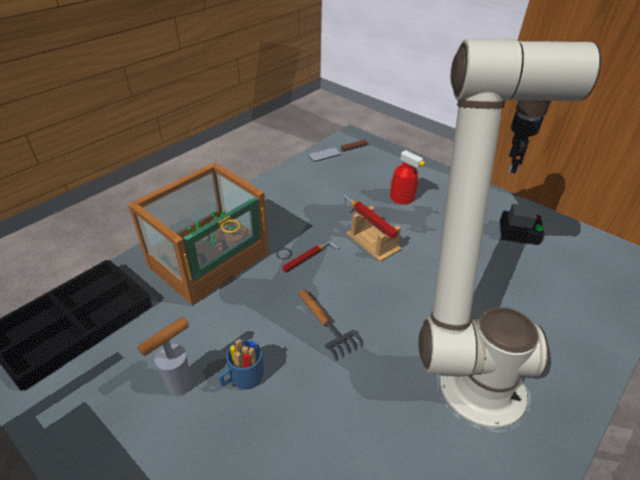

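Top view: the red-handled pole in the cradle at about (395,255), hook toward (402,215). A smaller red-handled hook lies on the table at (325,231). The brass ring on the green hatch is at (252,188), and a loose grey ring lies on the table at (316,211). The pole in the cradle and the brass ring on the hatch fit the description. I'll confirm this in a crop and measure both.

Run:
```python
from h import *
d=dict(np.load('top0.npz')); s=dict(np.load('side0.npz'))
c1=cv2.resize(d['img'][165:305,190:430],None,fx=3.2,fy=3.2,interpolation=cv2.INTER_CUBIC)
cv2.imwrite('pics/crop_top.png',c1)
def comp(d,m,box):
    k=np.zeros_like(m);x0,x1,y0,y1=box;k[y0:y1,x0:x1]=m[y0:y1,x0:x1]
    ys,xs=np.nonzero(k);return np.c_[xs,ys]
def masks(img):
    h=cv2.cvtColor(img,cv2.COLOR_BGR2HSV).astype(int);H,S,V=h[...,0],h[...,1],h[...,2]
    return ((H<6)|(H>172))&(S>150)&(V>60), (H>18)&(H<32)&(S>120)&(V>90)
for n,dd,b,br in(('top',d,(375,415,215,300),(235,268,172,205)),('side',s,(345,405,195,240),(215,248,213,242))):
    r,g=masks(dd['img'])
    p=comp(dd,r,b); q=depth(dd,p)
    print(n,'handle px',len(p),'z pct',np.percentile(q[:,2],[5,25,50,75,95]).round(4))
    for zlo in(0.092,):
        t=q[q[:,2]>zlo]; (cx,cy),(w,h),a=cv2.minAreaRect((t[:,:2]*1000).astype(np.float32)); print(' top face rect',cx,cy,w,h,a,t.mean(0).round(4))
    pp=plane(dd,p,0.099); print(' plane rect',cv2.minAreaRect((pp[:,:2]*1000).astype(np.float32)))
    p=comp(dd,g,br); q=depth(dd,p); print(' ring px',len(p),np.median(q,0).round(4),'zpct',np.percentile(q[:,2],[10,50,90]).round(4))
    pp=plane(dd,p,0.22); e=cv2.fitEllipse((pp[:,:2]*1000).astype(np.float32)[cv2.convexHull((pp[:,:2]*1000).astype(np.float32),returnPoints=False).ravel()]); print(' ring plane ellipse',e)
h=cv2.cvtColor(d['img'],cv2.COLOR_BGR2HSV).astype(int)
m=(h[...,0]>60)&(h[...,0]<90)&(h[...,1]>100)&(h[...,2]>40)
p=comp(d,m,(200,310,165,205));q=depth(d,p);t=q[(q[:,2]>0.215)]
print('hatch top',len(t),t.mean(0),cv2.minAreaRect((t[:,:2]*1000).astype(np.float32)))
```

```text
top handle px 428 z pct [0.0917 0.0957 0.0984 0.1011 0.1051]
 top face rect 508.65057373046875 -245.58522033691406 23.394428253173828 177.9007110595703 78.01132202148438 [ 0.5065 -0.2451  0.0989]
 plane rect ((508.1284484863281, -245.40016174316406), (24.459012985229492, 177.50213623046875), 77.65218353271484)
 ring px 156 [0.6994 0.1742 0.2204] zpct [0.0682 0.2204 0.2258]
 ring plane ellipse ((686.0015869140625, 170.7010955810547), (52.25481414794922, 59.91490173339844), 94.81433868408203)
side handle px 586 z pct [0.0128 0.0827 0.0947 0.0983 0.1011]
 top face rect 192.48880004882812 201.23773193359375 131.2706298828125 1232.4375 35.4180793762207 [ 0.5025 -0.2344  0.1035]
 plane rect ((520.3020629882812, -268.1248474121094), (149.0269012451172, 222.06500244140625), 25.984071731567383)
 ring px 143 [0.7    0.1732 0.2217] zpct [0.2172 0.2217 0.2277]
 ring plane ellipse ((691.331298828125, 170.15777587890625), (51.878753662109375, 66.55313110351562), 66.2099609375)
hatch top 447 [0.71211547 0.16762011 0.23809594] ((545.0715942382812, 55.4403076171875), (551.7662353515625, 203.4951934814453), 33.35002136230469)
```

View pics/crop_top.png

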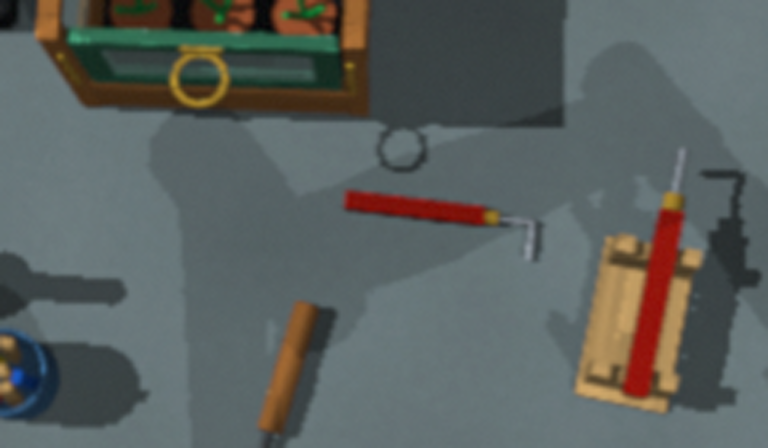

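The crop shows the larger pole in the cradle, with its hook beyond the support and its shadow on the right. The smaller one lies flat on the table at crop (440,210). The brass ring sits on the green hatch at crop (199,78). The larger pole's handle centre is about (0.508, -0.2455) with a yaw of about -12°. I'll move above it.

Call:
jog_arm --pt "0.02 0.027 0 -4" --pt "0.045 0.06 0 -8" --pt "0.07 0.095 0 -12" --pt "0.1 0.13 0 -17" --pt "0.13 0.17 0 -22" --pt "0.155 0.205 0 -27" --pt "0.18 0.24 0 -31" --pt "0.205 0.27 0 -34" --pt "0.23 0.3 0 -36" --pt "0.247 0.322 0 -36.6" --pt "0.247 0.322 0 -36.6" --pt "0.247 0.322 0 -36.6" --fingers 1

```text
t: 1.35
eef_pos: [0.508, -0.2454, 0.2309]
orientation: [-0.324, -3.124, -0.0]
contact_force: [0.0, 0.1, -0.6]
grip_width: 0.998
grip_force: 0.0
```

Run:
```python
from h import *
s=read_state(); print(s['t'],s['eef_pos'],R.from_rotvec(s['orientation']).as_matrix()[:,0],s['joints'])
d=cam('wrist'); img=d['img']; cv2.imwrite('pics/w1.png',img); np.savez('w1.npz',**d)
h=cv2.cvtColor(img,cv2.COLOR_BGR2HSV).astype(int); m=((h[...,0]<6)|(h[...,0]>172))&(h[...,1]>150)&(h[...,2]>50)
n,l,st,c=cv2.connectedComponentsWithStats(m.astype(np.uint8))
for i in range(1,n):
    if st[i,4]>800:
        ys,xs=np.nonzero(l==i);p=np.c_[xs,ys]; q=depth(d,p); t=q[(abs(q[:,2]-.099)<.006)]
        print(c[i],st[i],len(t)); pp=plane(d,p,.099); print(cv2.minAreaRect((pp[:,:2]*1000).astype(np.float32)))
        if len(t): print(cv2.minAreaRect((t[:,:2]*1000).astype(np.float32)), np.median(t[:,2]))
d=dict(np.load('top0.npz')); h=cv2.cvtColor(d['img'],cv2.COLOR_BGR2HSV).astype(int)
g=(h[...,0]>60)&(h[...,0]<90)&(h[...,1]>90)
pts=[]
for u in range(216,297,8):
    v=np.nonzero(g[165:200,u])[0]
    if len(v): pts.append((u,165+v[0]))
P=plane(d,pts,.23); print(P.round(4).tolist()); print('slope',np.polyfit(P[:,1],P[:,0],1))
b=(h[...,0]>18)&(h[...,0]<32)&(h[...,1]>100)&(h[...,2]>90)
print('\n'.join(''.join('#' if x else '.' for x in r) for r in b[174:204,236:270]))
```

```text
1.35 [ 0.50798266 -0.24538508  0.23090665] [-0.97873384  0.20513166  0.00103394] [-1.62840619e-01  2.82290131e-01 -1.44295593e-01 -6.01003301e-05
 -1.14524314e+00 -1.61452921e+00]
[324.45181648 225.50400819] [ 310  124   30  210 5863] 5840
((511.1504211425781, -247.48851013183594), (23.136619567871094, 178.039794921875), 77.98683166503906)
((511.56494140625, -247.58908081054688), (23.148452758789062, 179.0209197998047), 77.98504638671875) 0.10011429833066504
[541.47930854 265.62126768] [ 480  253  124   27 1909] 0
((573.4097900390625, -70.44915771484375), (107.09832000732422, 14.556127548217773), 83.99205017089844)
[ 93.75128786 327.64661034] [  20  274  141  117 9706] 1046
((560.2576904296875, -482.33758544921875), (83.9475326538086, 168.00082397460938), 15.215346336364746)
((557.20654296875, -483.8887939453125), (81.10520935058594, 33.53568649291992), 34.828216552734375) 0.09896505865593541
[[0.7229, 0.2729, 0.23], [0.7262, 0.2503, 0.23], [0.7441, 0.2284, 0.23], [0.7209, 0.2047, 0.23], [0.727, 0.1823, 0.23], [0.748, 0.1604, 0.23], [0.7188, 0.1367, 0.23], [0.725, 0.1143, 0.23], [0.7
[... 447 characters left out ...]

.........####.......####..........
........####.........####.........
........###...........###.........
........##.............##.........
.......###.............###........
.......###.............###........
.......###.............###........
.......###............###.........
.......####...........###.........
.......####..........####.........
........####........#####.........
.........#####....######..........
..........############............
...........##########.............
..............#####...............
..................................
..................................
..................................
..................................
..................................
```

View pics/w1.png

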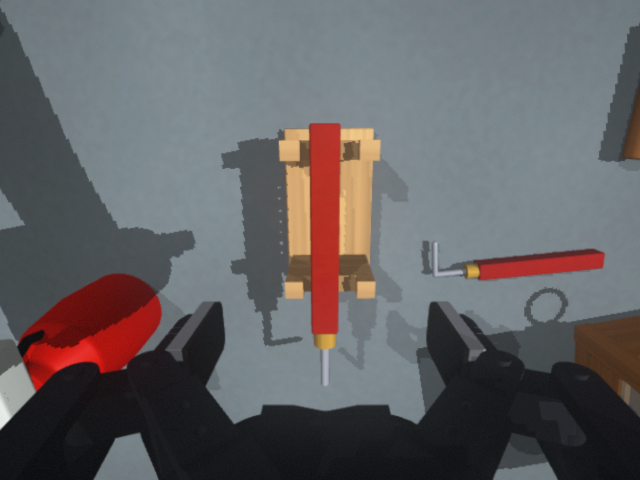

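The wrist view shows the pole centred between the open fingers at (324,225), with its hook at the bottom near (324,385). The sprayer is at lower left and clear. I'll shift slightly to (0.510, -0.247) and descend to TCP z = 0.068.

Call:
jog_arm --pt "0.002 -0.0015 -0.02 0" --pt "0.002 -0.0015 -0.05 0" --pt "0.002 -0.0015 -0.08 0" --pt "0.002 -0.0015 -0.11 0" --pt "0.002 -0.0015 -0.135 0" --pt "0.002 -0.0015 -0.15 0" --pt "0.002 -0.0015 -0.16 0" --pt "0.002 -0.0015 -0.163 0" --pt "0.002 -0.0015 -0.163 0" --fingers 1

```text
t: 2.3
eef_pos: [0.5099, -0.2479, 0.0685]
orientation: [0.327, 3.124, -0.0]
contact_force: [-0.6, 0.2, 0.6]
grip_width: 0.999
grip_force: 0.0
```

Call:
jog_arm --pt "0 0 0 0" --pt "0 0 0 0" --pt "0 0 0 0" --pt "0 0 0 0" --pt "0 0 0 0" --pt "0 0 0 0" --pt "0 0 0 0" --pt "0 0 0 0" --pt "0 0 0 0" --pt "0 0 0 0" --fingers 0

```text
t: 3.3
eef_pos: [0.5104, -0.2474, 0.0689]
orientation: [0.325, 3.124, -0.0]
contact_force: [-0.7, 2.2, 4.9]
grip_width: 0.269
grip_force: 59.5
```

Run:
```python
from h import *
d=dict(np.load('top0.npz')); print(plane(d,[(252.3,189.5),(252.3,198.5)],.22))
h=cv2.cvtColor(d['img'],cv2.COLOR_BGR2HSV).astype(int)
# side: fit ellipse of hole + wire
s=dict(np.load('side0.npz')); h=cv2.cvtColor(s['img'],cv2.COLOR_BGR2HSV).astype(int)
b=((h[...,0]>18)&(h[...,0]<32)&(h[...,1]>100)&(h[...,2]>90))
print('\n'.join(''.join('#' if x else '.' for x in r) for r in b[214:242,214:250]))
print(read_state())
```

```text
[[0.68175044 0.16943803 0.22      ]
 [0.65554244 0.16845017 0.22      ]]
....................................
....................................
..............##....................
............####....................
..........######....................
.........############...............
.......###..##########..............
.....###################............
....###########......####...........
.....#######...........###..........
.....######.............##..........
.....#####..............###.........
.....####...............##..........
......###...............##..........
.......###.............###..........
........####.........###............
........#####..#..#####.............
.........##############.............
............########................
....................................
....................................
....................................
....................................
....................................
....................................
....................................
....................................
....................................
{'t': 3.3, 'joints': array([-1.65600350e-01,  4.55801325e-01, -3.39657887e-01,  1.58513388e-04,
       -7.74373538e-01, -1.61296052e+00]), 'qvel': array([ 0.0018977 ,  0.00040387,  0.00078937, -0.00170273, -0.00105504,
        0.00048088]), 'joint_efforts': array([-8.03300813e-01, -3.52066362e+01,  1.31282920e+01,  2.98840530e+00,
        2.53143730e-01, -9.14947857e-03]), 'eef_pos': array([ 0.510413  , -0.2473557 ,  0.06890315]), 'orientation': array([ 3.25493194e-01,  3.12372528e+00, -2.67141343e-04]), 'contact_force': array([-0.70205252,  2.15306365,  4.85885291]), 'moment': array([0.55675647, 0.16879267, 0.03391306]), 'grip_force': 59.50681686401367, 'grip_width': 0.26922877946379903}
```

The grip is firm: 0.27 opening ≈ 23 mm, 59.5 N. Next I'll lift straight up and carry it towards the ring at about (0.682, 0.169), stopping 40 mm short in x to check.

Call:
jog_arm --pt "0 0 0.005 0" --pt "0 0 0.015 0" --pt "0 0 0.03 0" --pt "0 0 0.055 0" --pt "0 0 0.085 0" --pt "0 0 0.115 0" --pt "0 0 0.145 0" --pt "0 0 0.175 0" --pt "0 0 0.195 0" --pt "0 0 0.207 0" --pt "0 0 0.21 0" --pt "0 0 0.21 0"

```text
t: 4.5
eef_pos: [0.5096, -0.2472, 0.2777]
orientation: [-0.326, -3.123, -0.001]
contact_force: [-0.0, 1.1, -2.6]
grip_width: 0.266
grip_force: 58.8
```

Call:
jog_arm --pt "0 0.01 0 0" --pt "-0.005 0.04 0 1" --pt "-0.01 0.08 0 2" --pt "-0.012 0.125 0 3" --pt "-0.015 0.17 0 4" --pt "-0.018 0.215 0 5.5" --pt "-0.018 0.26 0 7" --pt "-0.018 0.305 0 8.5" --pt "-0.018 0.35 0 9.5" --pt "-0.018 0.39 0 10" --pt "-0.018 0.413 0 10" --pt "-0.018 0.421 0 10"

```text
t: 5.7
eef_pos: [0.491, 0.1761, 0.2767]
orientation: [-0.048, -3.139, 0.002]
contact_force: [0.2, -0.9, -2.5]
grip_width: 0.268
grip_force: 59.1
```

Run:
```python
from h import *
st=read_state(); print(st['t'],st['eef_pos'],st['orientation'],st['contact_force'],st['grip_width'],st['grip_force'])
t=cam('top'); s=cam('side'); np.savez('t2.npz',**t); np.savez('s2.npz',**s)
a=cv2.resize(t['img'][150:290,185:325],(560,560),interpolation=cv2.INTER_CUBIC); b=s['img'][120:300,120:320]; b=cv2.resize(b,(240*1,216))
c=cv2.resize(s['img'][150:330,130:330],(0,0),fx=2.8,fy=2.8,interpolation=cv2.INTER_CUBIC)
cv2.imwrite('pics/t2.png',a); cv2.imwrite('pics/s2.png',c)
o=dict(np.load('side0.npz')); print('ring side',plane(o,[(231.5,226)],.22))
```

```text
5.7 [0.49101058 0.17610986 0.27672885] [-4.75670532e-02 -3.13876694e+00  1.74154776e-03] [ 0.1883896  -0.92309603 -2.51797194] 0.2677938147666904 59.146538972854614
ring side [[0.68263592 0.16988089 0.22      ]]
```

View pics/t2.png

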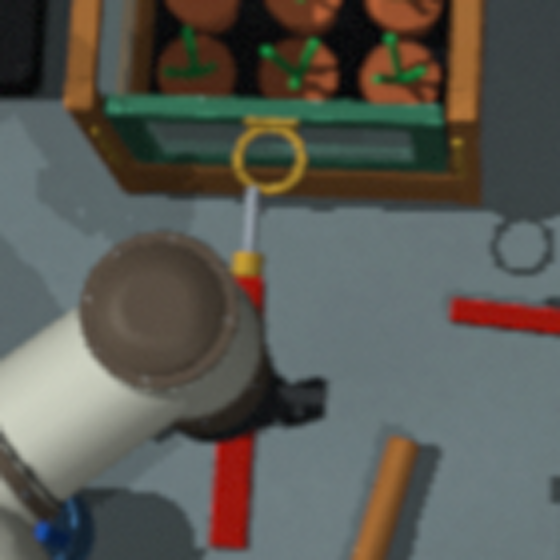

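View pics/s2.png

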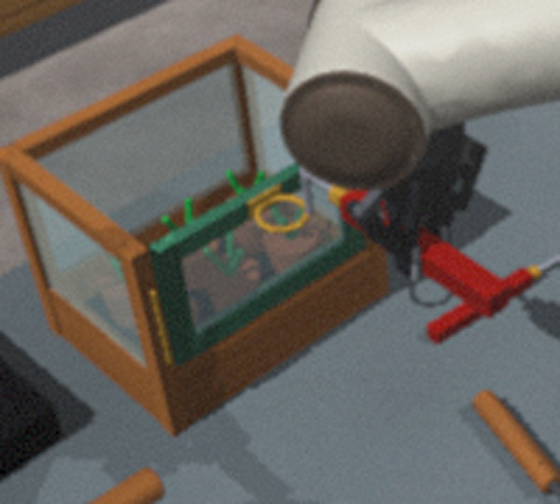

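In the top crop the rod's end is at (252,188), just short of the ring at (269,157). In the side crop the hook hangs at (308,172)–(308,205), to the right of the ring at (280,213). Next I'll compute the actual hook position by casting rays.

Run:
```python
from h import *
t=dict(np.load('t2.npz')); s=dict(np.load('s2.npz'))
print('bend top',plane(t,[(248,197.2)],.296),'handle tail',plane(t,[(242.5,286.5)],.308))
print('bend/tip side',plane(s,[(240,211.4)],.296),plane(s,[(240,223.5)],.250))
o1,v1=rays(t,[(248,197.2)]);o2,v2=rays(s,[(240,211.4)])
A=np.c_[v1[0],-v2[0]];k,r,_,_=np.linalg.lstsq(A,o2-o1,rcond=None);print('tri',o1+k[0]*v1[0],o2+k[1]*v2[0])
g=s['img'][205:232,228:252]; z=s['z_map'][205:232:3,234:246]; print(z.round(3))
```

```text
bend top [[0.63932009 0.17122426 0.296     ]] handle tail [[0.39872714 0.17508302 0.308     ]]
bend/tip side [[0.63523442 0.17300203 0.296     ]] [[0.64500031 0.17011071 0.25      ]]
tri [0.64006401 0.17158086 0.2931478 ] [0.63865474 0.17039705 0.29263222]
[[0.77  0.768 0.767 0.764 0.761 0.759 0.758 0.757 0.757 0.753 0.755 0.753]
 [1.293 1.292 0.771 0.771 0.771 0.773 0.766 0.765 0.762 0.763 0.759 0.76 ]
 [1.281 1.281 1.284 1.174 1.173 0.775 0.776 0.776 0.774 0.774 0.769 0.768]
 [1.282 1.287 1.288 1.19  1.181 1.183 1.185 1.164 1.17  1.165 0.778 0.781]
 [1.283 1.288 1.293 1.297 1.189 1.187 1.191 1.32  1.325 1.321 1.331 1.164]
 [1.264 1.267 1.31  1.313 1.197 1.199 1.196 1.327 1.327 1.328 1.333 1.346]
 [1.31  1.316 1.314 1.26  1.206 1.204 1.201 1.203 1.334 1.334 1.34  1.344]
 [1.311 1.321 1.324 1.325 1.246 1.209 1.203 1.336 1.344 1.349 1.35  1.352]
 [1.324 1.325 1.24  1.244 1.244 1.336 1.343 1.346 1.35  1.351 1.354 1.361]]
```

The hook is at about (0.639, 0.171) with its tip at about 0.249. I'll move 41 mm forward, then down 54 mm into the ring.

Call:
jog_arm --pt "0.008 0 0 0" --pt "0.02 -0.001 0 0" --pt "0.032 -0.001 0 0" --pt "0.039 -0.001 0 0" --pt "0.041 -0.001 0 0" --pt "0.041 -0.001 0 0" --pt "0.041 -0.001 -0.005 0" --pt "0.041 -0.001 -0.012 0" --pt "0.041 -0.001 -0.02 0" --pt "0.041 -0.001 -0.028 0" --pt "0.041 -0.001 -0.032 0" --pt "0.041 -0.001 -0.032 0"

```text
t: 7.0
eef_pos: [0.5325, 0.1725, 0.2453]
orientation: [-0.052, -3.14, 0.002]
contact_force: [0.2, 0.1, -1.4]
grip_width: 0.273
grip_force: 59.2
```

Call:
jog_arm --pt "0 0 -0.005 0" --pt "0 0 -0.012 0" --pt "0 0 -0.018 0" --pt "0 0 -0.022 0" --pt "0 0 -0.022 0"

```text
t: 7.5
eef_pos: [0.5326, 0.1724, 0.2234]
orientation: [-0.053, -3.14, 0.001]
contact_force: [-0.3, 0.1, -2.2]
grip_width: 0.269
grip_force: 59.2
```

Run:
```python
from h import *
st=read_state(); print(st['t'],st['eef_pos'],st['contact_force'],st['moment'])
t=cam('top'); s=cam('side')
a=cv2.resize(t['img'][160:230,215:285],(480,480),interpolation=cv2.INTER_CUBIC)
b=cv2.resize(s['img'][185:255,205:251],(315,480),interpolation=cv2.INTER_CUBIC)
cv2.imwrite('pics/ts3.png',np.hstack([a,b]))
```

```text
7.5 [0.53262092 0.17241942 0.22339223] [-0.26612732  0.05410082 -2.21063697] [-0.00799036  0.06399763 -0.04719158]
```

View pics/ts3.png

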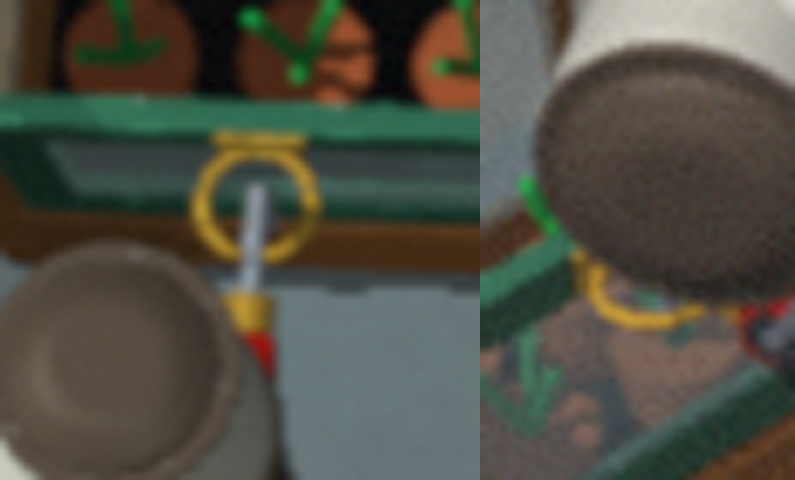

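The hook's bend is inside the brass ring at crop (255,190), and there is no contact force. Now I'll pull along the hatch's arc.

Call:
jog_arm --pt "-0.005 0 0 0" --pt "-0.01 0 0 0" --pt "-0.014 0 0 0" --pt "-0.02 0 -0.002 0" --pt "-0.026 0.001 -0.005 0" --pt "-0.032 0.001 -0.008 0" --pt "-0.038 0.001 -0.011 0" --pt "-0.043 0.001 -0.014 0" --pt "-0.048 0.001 -0.018 0" --pt "-0.053 0.001 -0.021 0" --pt "-0.057 0.001 -0.024 0" --pt "-0.059 0.001 -0.0255 0"

```text
t: 8.8
eef_pos: [0.4741, 0.1741, 0.1981]
orientation: [0.051, 3.14, 0.001]
contact_force: [8.5, 0.7, -6.6]
grip_width: 0.268
grip_force: 59.0
```

Call:
jog_arm --pt "-0.005 0 -0.004 0" --pt "-0.01 0 -0.008 0" --pt "-0.014 0 -0.013 0" --pt "-0.018 0 -0.018 0" --pt "-0.021 0 -0.022 0" --pt "-0.024 0 -0.026 0" --pt "-0.027 0 -0.03 0" --pt "-0.03 0.001 -0.034 0" --pt "-0.032 0.001 -0.037 0" --pt "-0.033 0.001 -0.039 0" --pt "-0.033 0.001 -0.039 0"

```text
t: 9.9
eef_pos: [0.4443, 0.1756, 0.1603]
orientation: [0.052, 3.134, 0.004]
contact_force: [15.4, -2.6, -10.0]
grip_width: 0.269
grip_force: 59.3
```

Run:
```python
from h import *
st=read_state(); print(st['t'],st['eef_pos'],st['contact_force'],st['moment'],st['grip_width'])
t=cam('top'); s=cam('side'); np.savez('t4.npz',**t); np.savez('s4.npz',**s)
a=cv2.resize(t['img'][150:250,200:300],(400,400),interpolation=cv2.INTER_CUBIC)
b=cv2.resize(s['img'][180:300,160:280],(400,400),interpolation=cv2.INTER_CUBIC)
cv2.imwrite('pics/ts4.png',np.hstack([a,b]))
h=cv2.cvtColor(t['img'],cv2.COLOR_BGR2HSV).astype(int)
g=(h[...,0]>60)&(h[...,0]<90)&(h[...,1]>90); ys,xs=np.nonzero(g[150:240,205:310]); p=np.c_[xs+205,ys+150]; q=depth(t,p); q=q[(q[:,1]>.06)&(q[:,1]<.29)&(q[:,2]>.07)&(q[:,2]<.24)&(q[:,0]<.75)]
lo=q[np.argsort(q[:,0])[:60]];print(lo.mean(0)); print(np.polyfit(q[:,2],q[:,0],1),len(q))
```

```text
9.9 [0.44426922 0.17561632 0.1603104 ] [15.37861275 -2.55193811 -9.98978208] [-0.63676402 -3.88577741 -0.29438276] 0.26895958104606915
[0.61822317 0.11807122 0.19136713]
[-0.89927734  0.80138922] 1076
```

View pics/ts4.png

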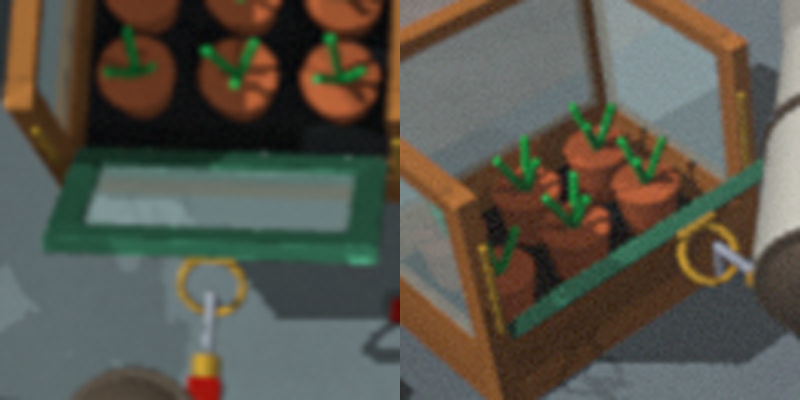

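The hatch is well open, by about 40° from the top edge position. The ring in the left panel is at (211,288) with the hook's bend at (209,293); in the right panel the bend is at (718,245). Before unhooking I'll check the pole's pitch and the ring centre.

Run:
```python
from h import *
t=dict(np.load('t4.npz')); s=dict(np.load('s4.npz'))
def tri(a,b):
    o1,v1=rays(t,[a]);o2,v2=rays(s,[b]);A=np.c_[v1[0],-v2[0]];k=np.linalg.lstsq(A,o2-o1,rcond=None)[0];p,q=o1+k[0]*v1[0],o2+k[1]*v2[0];return ((p+q)/2).round(4),np.linalg.norm(p-q).round(4)
print('bend',tri((252.3,223.3),(255.4,252.9)))
print('ring',tri((252.8,221.8),(252.6,255.5)))
b=cv2.resize(s['img'][235:275,235:275],(480,480),interpolation=cv2.INTER_CUBIC)
w=cam('wrist'); 
cv2.imwrite('pics/s5.png',np.hstack([b,cv2.resize(w['img'],(320,240))] if 0 else [b,cv2.copyMakeBorder(cv2.resize(w['img'],(320,240)),0,240,0,0,cv2.BORDER_CONSTANT)]))
```

```text
bend (array([0.5932, 0.1709, 0.181 ]), np.float64(0.0018))
ring (array([0.6019, 0.1722, 0.1666]), np.float64(0.0047))
```

View pics/s5.png

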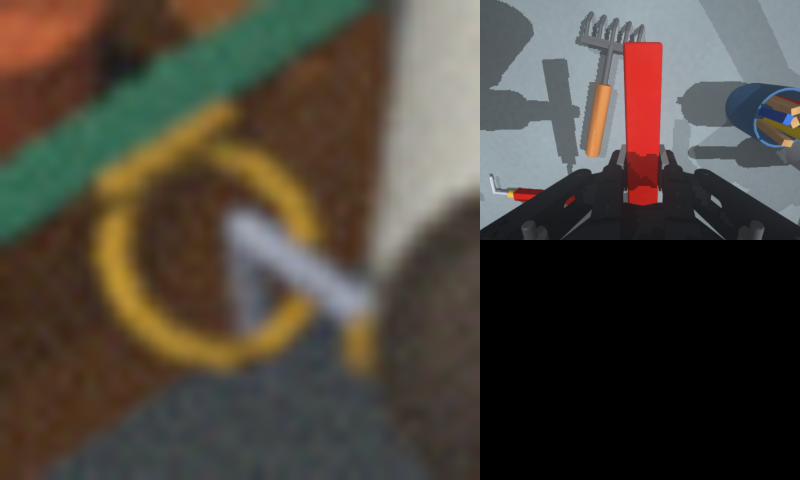

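The pole is level and the ring centre is at about (0.602, 0.172, 0.167), so the hatch stands at about 39°. Next I'll ease the hook forward to the ring's middle before lifting.

Call:
jog_arm --pt "0.003 0 0 0" --pt "0.006 0 0 0" --pt "0.009 0 0 0" --pt "0.012 0 0 0" --pt "0.012 0 0 0"

```text
t: 10.55
eef_pos: [0.4529, 0.1746, 0.1596]
orientation: [-0.053, -3.14, 0.001]
contact_force: [0.2, -0.2, -1.6]
grip_width: 0.266
grip_force: 60.2
```

No load on the hook now. I'll lift it straight out.

Call:
jog_arm --pt "0 0 0.003 0" --pt "0 0 0.008 0" --pt "0 0 0.014 0" --pt "0 0 0.02 0" --pt "0 0 0.027 0" --pt "0 0 0.034 0" --pt "0 0 0.042 0" --pt "0 0 0.05 0" --pt "0 0 0.06 0" --pt "0 0 0.07 0" --pt "0 0 0.078 0" --pt "0 0 0.08 0"

```text
t: 11.75
eef_pos: [0.4535, 0.175, 0.2412]
orientation: [0.052, 3.139, 0.002]
contact_force: [0.3, -0.0, -3.0]
grip_width: 0.267
grip_force: 60.3
```

Run:
```python
from h import *
st=read_state(); print(st['t'],st['eef_pos'],st['contact_force'],st['orientation'])
t=cam('top'); s=cam('side')
a=cv2.resize(t['img'][150:250,200:300],(400,400),interpolation=cv2.INTER_CUBIC)
b=cv2.resize(s['img'][180:300,160:280],(400,400),interpolation=cv2.INTER_CUBIC)
cv2.imwrite('pics/ts6.png',np.hstack([a,b]))
```

```text
11.75 [0.45352382 0.17498479 0.24119048] [ 3.01152810e-01 -8.92253988e-04 -2.98238581e+00] [5.22703367e-02 3.13919993e+00 2.19061436e-03]
```

View pics/ts6.png

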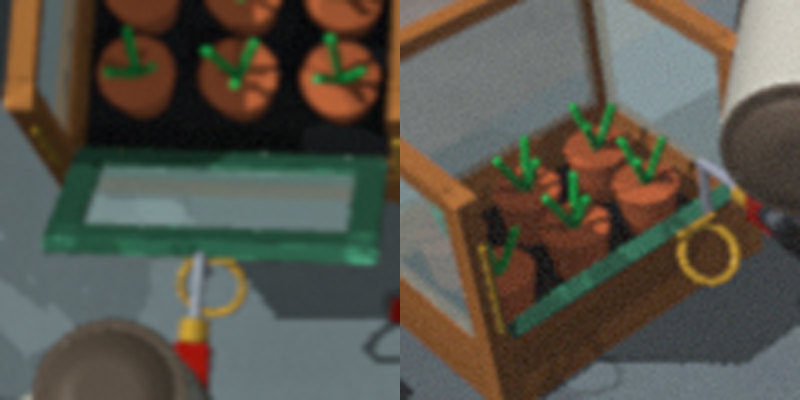

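The hook is clear of the ring, which is empty at right-panel (708,252), and the hatch has stayed open. Now I'll carry the pole back; summing the commands gives a return shift of (+0.057, -0.422) and -10°.

Call:
jog_arm --pt "-0.005 0 0.008 0" --pt "-0.015 -0.005 0.022 0" --pt "-0.02 -0.03 0.034 0" --pt "-0.015 -0.065 0.0385 -1" --pt "-0.005 -0.105 0.0385 -2" --pt "0.005 -0.15 0.0385 -3" --pt "0.015 -0.195 0.0385 -4.5" --pt "0.027 -0.24 0.0385 -6" --pt "0.037 -0.285 0.0385 -7.5" --pt "0.045 -0.325 0.0385 -9" --pt "0.052 -0.365 0.0385 -10" --pt "0.056 -0.395 0.0385 -10"

```text
t: 13.05
eef_pos: [0.5088, -0.2225, 0.2781]
orientation: [-0.329, -3.123, 0.0]
contact_force: [0.9, 0.0, -3.2]
grip_width: 0.269
grip_force: 60.3
```

Call:
jog_arm --pt "0.001 -0.015 0 0" --pt "0.001 -0.024 0 0" --pt "0.001 -0.027 0 0" --pt "0.001 -0.027 0 0" --pt "0.001 -0.027 0 0"

```text
t: 13.55
eef_pos: [0.51, -0.2464, 0.2785]
orientation: [0.324, 3.125, 0.0]
contact_force: [0.4, 0.3, -2.7]
grip_width: 0.266
grip_force: 60.2
```

Call:
jog_arm --pt "0 0 -0.015 0" --pt "0 0 -0.04 0" --pt "0 0 -0.07 0" --pt "0 0 -0.1 0" --pt "0 0 -0.13 0" --pt "0 0 -0.15 0" --pt "0 0 -0.165 0" --pt "0 0 -0.172 0" --pt "0 0 -0.175 0" --pt "0 0 -0.175 0"

```text
t: 14.55
eef_pos: [0.5104, -0.2471, 0.1038]
orientation: [0.325, 3.124, -0.0]
contact_force: [-0.6, 0.2, -2.7]
grip_width: 0.27
grip_force: 60.3
```

Run:
```python
from h import *
st=read_state(); print(st['t'],st['eef_pos'],st['contact_force'],st['orientation'])
w=cam('wrist'); cv2.imwrite('pics/w7.png',w['img'])
```

```text
14.55 [ 0.51044424 -0.24706466  0.10375337] [-0.61845055  0.16788048 -2.71108188] [ 3.24767481e-01  3.12407214e+00 -3.27482034e-04]
```

View pics/w7.png

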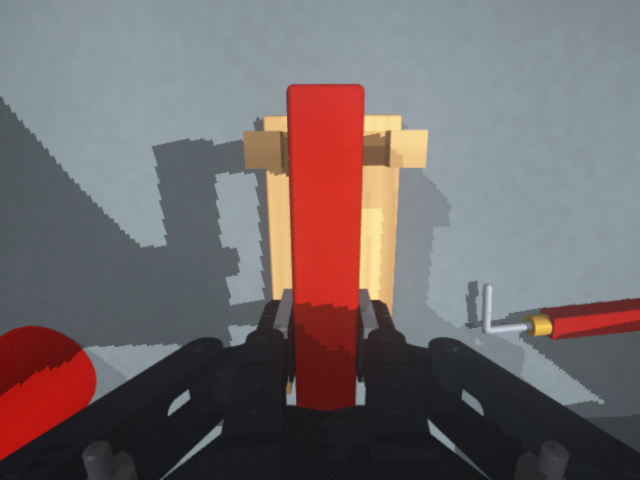

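The pole is centred over the cradle: handle at columns 288–365, cheeks at 243 and 428. I'll lower it the last 35 mm, then release.

Call:
jog_arm --pt "0 0 -0.008 0" --pt "0 0 -0.016 0" --pt "0 0 -0.023 0" --pt "0 0 -0.028 0" --pt "0 0 -0.032 0" --pt "0 0 -0.035 0" --pt "0 0 -0.035 0" --pt "0 0 -0.035 0"

```text
t: 15.4
eef_pos: [0.5098, -0.2474, 0.0691]
orientation: [0.326, 3.125, -0.0]
contact_force: [-4.4, 2.1, 4.6]
grip_width: 0.271
grip_force: 61.1
```

Seated, with the same reaction as when first gripped. Release, then retreat.

Call:
jog_arm --pt "0 0 0 0" --pt "0 0 0 0" --pt "0 0 0 0" --pt "0 0 0 0" --pt "0 0 0 0" --pt "0 0 0 0" --pt "0 0 0 0" --pt "0 0 0 0" --fingers 1

```text
t: 16.2
eef_pos: [0.51, -0.2474, 0.0683]
orientation: [0.326, 3.125, 0.0]
contact_force: [-0.4, 0.6, -0.4]
grip_width: 0.997
grip_force: 0.0
```

Call:
jog_arm --pt "0 0 0.005 0" --pt "0 0 0.015 0" --pt "0 0 0.03 0" --pt "0 0 0.055 0" --pt "0 0 0.085 0" --pt "0 0 0.115 0" --pt "0 0 0.145 0" --pt "0 0 0.165 0" --pt "0 0 0.18 0" --pt "0 0 0.18 0"

```text
t: 17.2
eef_pos: [0.5112, -0.2478, 0.2519]
orientation: [0.325, 3.118, -0.002]
contact_force: [0.5, 0.3, -0.3]
grip_width: 1.003
grip_force: 0.0
```

Run:
```python
from h import *
st=read_state(); print(st['t'],st['eef_pos'],st['contact_force'])
d=cam('wrist'); h=cv2.cvtColor(d['img'],cv2.COLOR_BGR2HSV).astype(int); m=((h[...,0]<6)|(h[...,0]>172))&(h[...,1]>150)&(h[...,2]>50)
n,l,s,c=cv2.connectedComponentsWithStats(m.astype(np.uint8)); i=l[225,324]
ys,xs=np.nonzero(l==i); q=depth(d,np.c_[xs,ys]); t=q[abs(q[:,2]-.099)<.012]; print(cv2.minAreaRect((t[:,:2]*1000).astype(np.float32)),np.median(t[:,2]))
u=np.array([.978,-.208]); a=(t[:,:2]-t[:,:2].mean(0))@u; print('pitch slope',np.polyfit(a,t[:,2],1))
tt=cam('top'); h=cv2.cvtColor(tt['img'],cv2.COLOR_BGR2HSV).astype(int)
o=dict(np.load('top0.npz')); cv2.imwrite('pics/fin.png',tt['img'][100:350,60:560])
```

```text
17.2 [ 0.51117316 -0.24782469  0.25192145] [ 0.49395984  0.29929656 -0.28114965]
((510.3872375488281, -248.0218505859375), (23.62091827392578, 178.44021606445312), 78.0244140625) 0.10007373879781778
pitch slope [-0.00028496  0.1000636 ]
```

View pics/fin.png

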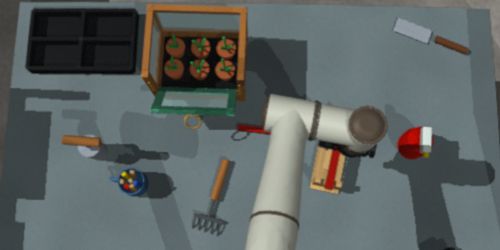

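The pole lies level in the cradle: centre (0.510, -0.248), top at 0.100, same yaw as before. In the final view the hatch is open at (195,101), the bystanders are in place, and the arm is clear. I'll hand it in.

```bash
python3 -c "
from station import *
print(close_job())"
```

```text
the job is handed in; nothing more can be done
None
```

The job is handed in at about 17 s of the 54 s allowed: the hatch stands open at about 39°, the pole is back in its cradle within about 1 mm of where it lay, and the bystanders were left where they stood.

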